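Clear the latch channel and snap the strap latch shut

ROBOT

A 6-joint arm with a two-finger parallel gripper is mounted at the origin on the work surface. World frame = base frame: x ahead of the robot, y to its left, z up, the work surface at z = 0. Lengths are in mm, angles in rad, forces in N, time in s.
With the tool pointing down it reaches from about 350 to 975 mm from the base axis. Payload 7.1 kg.
Tool frame: the origin (TCP) lies midway between the tips of the shut fingers; the grasp point (between the pads) lies 19 mm behind it; z points along the fingers, y is the line along which they close (so a half turn about z gives the same grasp; the last joint's range is limited). The gripper opens to 88 mm and grips with 3 to 60 N. Pads are 20 mm wide; open, the fingers measure 115 mm over their backs; the gripper's body (75 mm by 178 mm) begins 61 mm behind the grasp point.
Start: joints at [1.247, 0.423, 1.63, -0, 1.089, -0.019], TCP at [187.532, 596.185, 222.675] pointing down, gripper open.
Joint ranges: [-3, 3], [-0.9, 2.11], [0.09, 2.58], [-1.31, 4.45], [0.11, 2.69], [-2.54, 2.54]. Speed limits (rad/s): [2.39, 2.39, 3.01, 3.14, 3.14, 3.14].

INTERFACE

Orientations are given as a rotation vector (axis times angle).
In Python, from workcell import ctrl gives the robot as it stands. The module is installed in compiled form; this text tells all that it offers.
- The arm moves only by the tool apply_moves, never from a script. Its argument "targets" is a list of rows, each a list of 3 entries, a list of its own where there are three numbers: the opening, from -1 (shut) to 1 (fully open), then the shift along the tool's x, y, z normalised to -1 to 1, where 1 is 5 cm, then the turn, a rotation vector about the tool's x, y, z normalised to -1 to 1, where 1 is 90 degrees. In form: [[jaw, [x, y, z], [wx, wy, wz]], ...]. A call has 1 to 8 rows; each row shifts and turns the commanded pose from where the row before left it, along the tool's axes as they then stand; what a row does not reach is not made up. A row lasts 1/8 s, in which the tool goes at most 62.5 mm and 10.7 degrees, less where a joint would pass 70% of its speed; a pose out of reach is approached as far as the arm can. A call with a number of a shift or a turn outside -1 to 1 is refused whole. A call with a gripper value outside its range is refused whole. The fingers move at their own pace and stop on an object; the grip force is fixed at half the most. Time passes only in rows, so rows that do not move let the fingers close. It gives the time, the measured TCP pose, the force, the opening and the grip force at its end, in the units of the state.
- ctrl.get_obs(): the state, without advancing time (a new reading comes with each control period).
- ctrl.get_image(name): name is "side" or "top" or "wrist"; returns a dict with "pixels" (384x512x3 uint8, blue, green, red), "camera_matrix" (3x3 intrinsics, pixels), "view" (4x4, takes a point from world to camera coordinates); the wrist camera has in their place "hand_eye" (4x4, takes a point from camera to tool coordinates, whose origin is the TCP and whose axes are the flange's). Camera axes: x right, y down, z forward; pixel columns grow to the right and rows downward; lengths in mm; the calibration is good to about 2 mm. A picture is of the moment at which its call begins: read the wrist's pose just before it. There is no depth.
- ctrl.close_job(): hands the job in; it is judged then, once.
Trained networks look in the newest picture that a camera, given by its name, has taken for a name from the list of things; names that differ only in an ending like _2 or _b are one class to them, and where a whole thing is asked for, a point or a joint stands for the part that bears it (a point fixed in the world has none). Each returns a list of dicts, best first, with "score" (0 to 1); they miss things now and then, are a little off and sometimes report something else, mostly with a low value. They report only what shows in the picture. A call takes as long as a camera call.
- ctrl.masks_of(label, camera): "region" (384x512 bool, what is visible of it) and "bbox" ([left, top, right, bottom] in pixels, round what is visible of it).
- ctrl.pinpoint(label, camera): "xy" ([column, row] in pixels: a listed point, or the origin of a listed thing).
The state is a dict: "t": time; "qpos": joint angles; "qvel": joint speeds; "joint_torque": joint torques, N m; "ee_pos": TCP position; "orientation": TCP orientation; "ft_force": force on the tool from outside, world axes, zero at the start; "moment": the same for the moment, N m; "width": finger opening in mm; "grasp_force": force on a finger pad.
Only numpy, scipy, OpenCV 4.12 (cv2) and the standard library are available. Lean on these libraries where they do the work, as an engineer would, in place of code of your own. Each camera call takes 0.05 s, during which the arm holds its last target. There are 200 camera calls.

TASK

A loose steel post has been left standing in the channel of the latch fixture: take it out and stand it in the empty socket of the post board. Then close the strap latch: lift the folded-back strap and leave it standing upright on its stiff hinge, let go, take it from the other side and push it down between the catch cheeks until it snaps under the sprung noses and lies fully home. Press it shut with under 45 N, keep the post upright and leave the other things where they are.

Things in the scene. Friction and masses are not known exactly. Their poses are not given: they have to be found in the camera images.
- fixture: Aluminium latch fixture fixed to the bench, base 120 (x) by 185 (y) by 20 mm. Origin on the bench under the hinge; hinge axis along x, 55 mm up; -y points along the channel to the catch, +y to the folded-back strap. Channel 36 mm wide between 10 mm thick rails, y -104 to -42, floor z 20, rail tops z 57. Rails and cheeks keep fingers that hold the strap's sides from following it down.
- strap (a joint): Strap angle, rad: 0 = closed, level, fully home (towards fixture -y); 1.57 = upright; about 3 = folded back level to +y. The hinge is stiff (0.16 N m): the strap stays where it is left. Lowered gently it comes to lie on the noses at about 0.17; from there some 6 to 15 N down at the pressing point snap it home.
- strap_grip (a point): Centre of the steel strap 108 mm from the hinge, where its sides can be pinched. The strap is a flat bar 30 mm wide (along the hinge axis), 8 mm thick, running from 8 to 135 mm from the hinge.
- strap_press (a point): Point on the strap's outer face (upper face when closed, at z 59 mm then), 88 mm from the hinge on its midline, for pressing it home between rails and catch.
- post: Loose plain steel post, diameter 16 mm, 90 mm long, standing upright in the channel of the fixture at the start (underside 20 mm over the bench, top at 110 mm). Origin at the centre of its underside, z up along it. About 140 g.
- board: Aluminium post board 130 by 130 by 30 mm fixed to the bench, origin at the centre of its underside. Three fixed steel posts, diameter 16, tops 80 mm over the bench, at (35,35), (35,-35), (-35,35) mm; the fourth corner (-35,-35) has the empty socket.
- socket (a point): Centre of the mouth of the empty socket, 30 mm above the bench: a round blind hole 19 mm in diameter, 20 mm deep (floor 10 mm above the bench), slightly chamfered.
- jar: Bystander: white jar, diameter 56, height 80 mm; origin under its centre.
- bottle: Bystander: clear bottle, diameter 64, height 150 mm; origin under its centre.
- die: Bystander: dark steel block 70 by 50 by 35 mm; origin under its centre.
- collar: Bystander: steel collar, outer diameter 40, height 14 mm; origin under its centre.
- wrench: Bystander: wrench lying flat; origin under its middle.
- wellplate: Bystander: white well plate 85 by 127 by 14 mm; origin under its centre.
- catch (a point): Middle of the catch gap, 66 mm above the bench, 119 mm from the hinge. Two cheeks 34 mm apart, each 26 (x) by 22 (y) mm, tops 84 mm over the bench, each with a sprung round nose (radius 8 mm) standing 4.5 mm out into the gap; the strap must go below the noses.

How it is judged (in metres and radians):
On the way, in this order (a step that is already met when the one before it is completed fails the run):
1. the post stands fully down in the empty socket, let go, while the strap is still folded back (over 2.2 rad) (horizontal distance between post and socket below 0.004 m and z of post in the frame of socket below -0.016 m and angle between post's own z axis and vertical below 0.1 rad and contact force between the fingers and post below 0.1 N and value of joint strap above 2.2 rad), for 0.2 s.
2. the strap stands upright by itself (between 1.1 and 2.0 rad), with no finger touching it or the fixture for 0.3 s (value of joint strap between 1.1 and 2 rad and contact force between the fingers and fixture below 0.1 N), for 0.3 s.
3. the strap is pressed past the noses, within 0.04 rad of home (value of joint strap below 0.04 rad), for 0.1 s.
At the end, for the whole second after the job is handed in: The strap lies in its catch under the noses, within 0.04 rad of fully closed, and the post stands at rest in the socket (within 4 mm of its centre, at least 16 mm deep, upright within 0.1 rad); the fingers touch neither (horizontal distance between post and socket below 0.004 m and z of post in the frame of socket below -0.016 m and angle between post's own z axis and vertical below 0.1 rad and contact force between the fingers and post below 0.1 N and value of joint strap below 0.04 rad and contact force between the fingers and fixture below 0.1 N and linear speed of post below 0.02 m/s).
It fails at once if while the strap is being pushed shut (below 1.0 rad) the fingers press on the fixture or strap with more than 45 N (value of joint strap below 1 rad and contact force between the fingers and fixture above 45 N).
It fails at once if the post tips over (more than 0.6 rad from upright) (angle between post's own z axis and vertical above 0.6 rad).
It fails at once if a bystander is moved by more than 25 mm (distance of any of jar, bottle, die, collar, wrench, wellplate from where it was at the start of the episode above 0.025 m).
It also fails if it takes over 64 s, if anything falls off the work surface, if the arm or the gripper's body presses on something with over 40 N, if the wrist force passes 120 N, or if a joint passes its speed limit or range.

## Working session

There is one attempt and no reset: what is moved stays moved. The work goes in short steps, Python scripts to look and compute and a tool call to move; the robot and the scene stay as the last step left them, time stands still between calls to the robot, and variables do not carry over. Pictures are saved under pics/ and viewed, at most 10 in all, crops included, and the job is handed in when it is done.

Besides the shell and the picture viewer there is one more tool, called after "Request:" by a JSON object that holds its "name" and its "arguments". apply_moves: Moves the arm, as the interface text tells. Scaled input: -1 to 1 covers 5 cm each way for a shift and 90 degrees each way for a turn. Its arguments: {"type":"object","properties":{"targets":{"type":"array"}},"required":["targets"]}

```bash
mkdir -p pics; cat > h.py <<'E'
import numpy as np, cv2
from scipy.spatial.transform import Rotation as R
from workcell import ctrl
def cam(name):
    o=ctrl.get_obs(); im=ctrl.get_image(name)
    K=np.array(im["camera_matrix"])
    if name=="wrist":
        T=np.eye(4);T[:3,:3]=R.from_rotvec(o["orientation"]).as_matrix();T[:3,3]=o["ee_pos"]
        V=np.linalg.inv(T@np.array(im["hand_eye"]))
    else: V=np.array(im["view"])
    return im["pixels"].copy(),K,V
def ray(K,V,px):
    Ci=np.linalg.inv(V); d=Ci[:3,:3]@np.linalg.inv(K)@np.array([px[0],px[1],1.]); return Ci[:3,3],d/np.linalg.norm(d)
def atz(K,V,px,z):
    c,d=ray(K,V,px); return c+d*(z-c[2])/d[2]
def proj(K,V,p):
    q=K@(V@np.append(p,1.))[:3]; return q[:2]/q[2]
def tri(rays):
    A=np.zeros((3,3));b=np.zeros(3)
    for c,d in rays:
        P=np.eye(3)-np.outer(d,d);A+=P;b+=P@c
    return np.linalg.solve(A,b)
E
python3 - <<'E'
from h import *
np.set_printoptions(precision=1,suppress=True)
o=ctrl.get_obs();print(o["ee_pos"],o["orientation"],o["width"],o["t"])
Z=dict(fixture=0,strap_grip=55,strap_press=51,post=20,board=0,socket=30,jar=0,bottle=0,die=0,collar=0,wrench=0,wellplate=0,catch=66)
obs={}
for n in ("side","top"):
    im,K,V=cam(n)
    print(n,"campos",np.linalg.inv(V)[:3,3])
    for l,z in Z.items():
        r=ctrl.pinpoint(l,n)
        if not r: print(l,None);continue
        print(l,[round(r[0]["score"],2)],np.array(r[0]["xy"]),atz(K,V,r[0]["xy"],z), len(r))
        obs.setdefault(l,[]).append(ray(K,V,r[0]["xy"]))
        cv2.circle(im,tuple(int(v) for v in r[0]["xy"]),3,(0,0,255),1)
    cv2.imwrite(f"pics/{n}0.png",im)
for l,r in obs.items():
    if len(r)>1: print("tri",l,tri(r))
E
```

```text
[187.4 595.7 221.9] [-0.5 -3.1  0. ] 87.96585625126454 0.0
side campos [485.5 909.5 908.6]
fixture [0.95] [236.6 239.1] [584.  120.6   0. ] 2
strap_grip [0.59] [225.2 249.6] [601.2 202.3  55. ] 1
strap_press [0.89] [227.4 247. ] [597.5 190.8  51. ] 1
post [0.62] [246.7 210.8] [565.   38.9  20. ] 1
board None
socket [0.79] [292.9 135.2] [ 449.1 -286.5   30. ] 1
jar [0.6] [191.6 165.1] [ 745.1 -157.7    0. ] 1
bottle [0.67] [286.3 365.1] [452.1 445.5   0. ] 3
die [0.89] [227.3 113.3] [ 669.9 -435.4    0. ] 1
collar [0.71] [322.4 176.8] [ 361.1 -133.1    0. ] 1
wrench [0.73] [331.1 270.4] [351.7 201.5   0. ] 1
wellplate [0.9] [161.1 219.4] [788.2  67.3   0. ] 1
catch [0.79] [250.1 185.3] [559.7  -9.9  66. ] 3
top campos [ 485.    50.8 1350.3]
fixture [0.67] [223.1 187.6] [581.1 106.2   0. ] 1
strap_grip [0.77] [184.  175.9] [614.4 217.1  55. ] 1
strap_press [0.85] [190.3 180.9] [599.6 199.5  51. ] 2
post None
board [0.7] [354.4 211. ] [ 498.8 -293.9    0. ] 1
socket [0.73] [356.1 229. ] [ 444.5 -289.2   30. ] 1
jar [0.71] [220.5 186.7] [584. 114.   0.] 1
bottle [0.83] [107.9 234.3] [449.3 455.3   0. ] 1
die [0.94] [390.9 153.9] [ 672.2 -414.8    0. ] 1
collar [0.48] [300.2 254.4] [ 371.6 -122.7    0. ] 1
wrench [0.74] [192.7 263.2] [355.1 203.1   0. ] 1
wellplate [0.77] [237.1 118.8] [792.2  58.1   0. ] 1
catch [0.77] [258.6 193.7] [556.   1.  66.] 1
tri fixture [583.9 106.9 -15.9]
tri strap_grip [606.  214.8  70.4]
tri strap_press [597.6 198.4  60.1]
tri socket [ 446.7 -289.8   27.6]
tri jar [622.1 112.8 234. ]
tri bottle [451.1 451.7  12.1]
tri die [ 667.9 -408.6   18.3]
tri collar [ 367.5 -121.2   10.2]
tri wrench [353.7 203.    1.9]
tri wellplate [793.   58.   -9.9]
tri catch [557.1   1.5  76.4]
```

View pics/side0.png

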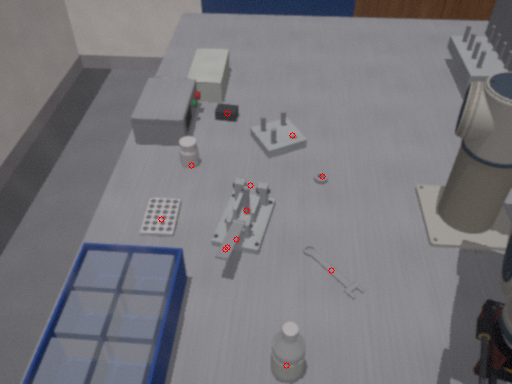

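View pics/top0.png

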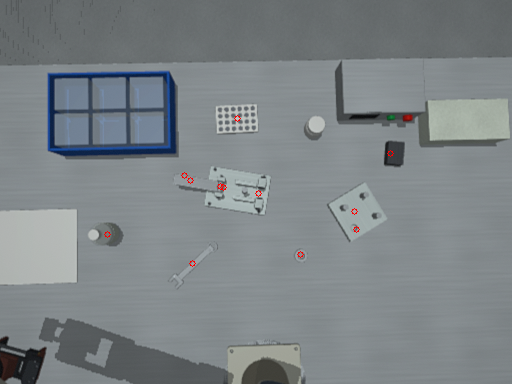

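The networks agree with the pictures except for the jar seen from the top camera, which is really at about (315,126). The fixture's hinge is near world (582,112) and its catch near (557,0), with the strap folded back to the left. The socket is near (446,-290). I'll move the wrist camera over the fixture.

Request:
{"name": "apply_moves", "arguments": {"targets": [[1, [-0.75, -0.56, -0.16], [0, 0, 0]], [1, [-0.75, -0.56, -0.16], [0, 0, 0]], [1, [-0.75, -0.56, -0.16], [0, 0, 0]], [1, [-0.75, -0.56, -0.16], [0, 0, 0]], [1, [-0.75, -0.56, -0.16], [0, 0, 0]], [1, [-0.75, -0.56, -0.16], [0, 0, 0]], [1, [-0.75, -0.56, -0.16], [0, 0, 0]], [1, [-0.75, -0.56, -0.16], [0, 0, 0]]]}}

```text
t: 2.4
ee_pos: [407.3, 291.2, 287.2]
orientation: [0.477, 3.105, 0.001]
ft_force: [0.4, -0.2, 0.5]
width: 87.6
grasp_force: 0.0
```

Request:
{"name": "apply_moves", "arguments": {"targets": [[1, [-0.75, -0.56, -0.16], [0, 0, 0]], [1, [-0.75, -0.56, -0.16], [0, 0, 0]], [1, [-0.75, -0.56, -0.16], [0, 0, 0]], [1, [-0.75, -0.56, -0.16], [0, 0, 0]], [1, [-0.75, -0.56, -0.16], [0, 0, 0]], [1, [-0.75, -0.56, -0.16], [0, 0, 0]]]}}

```text
t: 3.15
ee_pos: [571.5, 63.3, 335.1]
orientation: [0.477, 3.105, 0.0]
ft_force: [-0.4, 0.3, -0.4]
width: 88.1
grasp_force: 0.0
```

Request:
{"name": "apply_moves", "arguments": {"targets": [[1, [0, 0, 0], [0, 0, 0.117]], [1, [0, 0, 0], [0, 0, 0.117]], [1, [0, 0, 0], [0, 0, 0.117]], [1, [0, 0, 0], [0, 0, 0.117]], [1, [0, 0, 0], [0, 0, 0.117]], [1, [0, 0, 0], [0, 0, 0.117]], [1, [0, 0, 0], [0, 0, 0.117]], [1, [0, 0, 0], [0, 0, 0.117]]]}}

```text
t: 4.15
ee_pos: [570.6, 64.7, 334.7]
orientation: [2.442, 1.976, -0.0]
ft_force: [0.7, 0.6, -0.1]
width: 87.9
grasp_force: 0.0
```

```bash
python3 - <<'E'
from h import *
np.set_printoptions(precision=1,suppress=True)
o=ctrl.get_obs();print(o["t"],o["ee_pos"],"\n",R.from_rotvec(o["orientation"]).as_matrix().round(3),o["qpos"])
im,K,V=cam("wrist"); print("cam",np.linalg.inv(V)[:3,3],np.linalg.inv(V)[:3,2])
for l,z in dict(fixture=0,strap_grip=70,strap_press=66,post=20,catch=66).items():
    for r in ctrl.pinpoint(l,"wrist")[:2]:
        print(l,round(r["score"],2),np.array(r["xy"]),atz(K,V,r["xy"],z)); cv2.circle(im,tuple(int(v) for v in r["xy"]),3,(0,0,255),1)
for l in("post","strap"):
    for r in ctrl.masks_of(l,"wrist")[:1]:
        b=r["bbox"];print(l,r["score"],b)
        cv2.rectangle(im,(int(b[0]),int(b[1])),(int(b[2]),int(b[3])),(0,255,0),1)
cv2.imwrite("pics/w1.png",im)
E
```

```text
4.15 [570.6  64.7 334.7] 
 [[ 0.2  1.  -0. ]
 [ 1.  -0.2 -0. ]
 [-0.  -0.  -1. ]] [ 0.1  0.2  1.6 -0.   1.3  0.3]
cam [588.4 145.4 497.2] [-0.1 -0.3 -1. ]
fixture 0.6 [254.1 117.8] [583.3 116.    0. ]
fixture 0.5 [104.1  92.4] [361.9 202.8   0. ]
strap_grip 0.88 [249.5  35.1] [599.7 221.7  70. ]
strap_grip 0.74 [378.8 255.6] [ 733.4 -129.4   70. ]
strap_press 0.68 [252.5  49. ] [600.1 205.6  66. ]
post 0.75 [253.7 165.2] [567.4  44.6  20. ]
post 0.61 [169.2 270.2] [ 378.2 -112.1   20. ]
catch 0.72 [254.3 204.7] [557.6  -5.6  66. ]
strap 0.79 [240.0, 8.6, 265.9, 125.7]
```

View pics/w1.png

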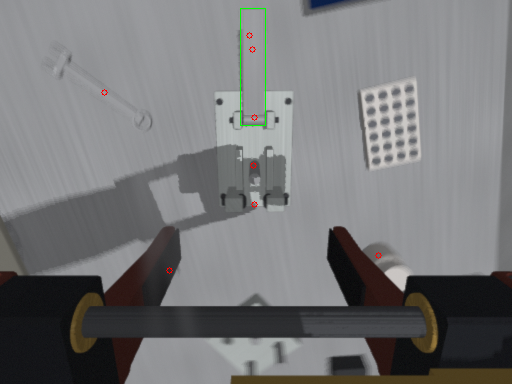

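The fixture stands upright in the image, so the jaw axis is lined up with its x axis. The base corners are near (216,92), (291,92), (292,209) and (219,209), and the post is near (254,165). I'll zoom in for a closer measurement.

```bash
python3 - <<'E'
from h import *
np.set_printoptions(precision=2,suppress=True)
im,K,V=cam("wrist")
c=cv2.resize(im[85:220,205:305],None,fx=4.4,fy=4.4,interpolation=cv2.INTER_CUBIC)
cv2.imwrite("pics/w1c.png",c)
Rm=R.from_rotvec(ctrl.get_obs()["orientation"]).as_matrix();print(Rm, np.degrees(np.arctan2(Rm[1,1],Rm[0,1])))
# base fit: mask bbox/minAreaRect of fixture
for r in ctrl.masks_of("fixture","wrist")[:1]: print("fix",r["score"],r["bbox"])
for r in ctrl.masks_of("post","wrist")[:2]: print("post",r["score"],r["bbox"])
for px in((216,92),(291,92),(292,209),(219,209)): print(px,atz(K,V,px,20))
E
```

```text
[[ 0.2   0.98 -0.  ]
 [ 0.98 -0.2  -0.  ]
 [-0.   -0.   -1.  ]] -11.626962675448457
fix 0.67 [212.7, 10.5, 291.4, 209.7]
post 0.71 [248.5, 159.5, 257.9, 186.3]
(216, 92) [534.75 165.65  20.  ]
(291, 92) [645.05 142.99  20.  ]
(292, 209) [615.8  -42.15  20.  ]
(219, 209) [495.22 -17.34  20.  ]
```

View pics/w1c.png

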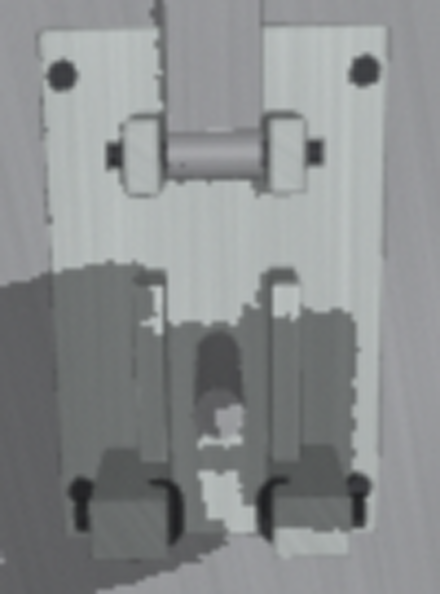

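The crop shows the post top centred near crop (219,413), the hinge pin from (115,153) to (315,152), and the cheeks at the bottom. Next I'll turn these into positions.

```bash
cat >> h.py <<'E'
def crop2(p): return (205+p[0]/4.4-0.4,85+p[1]/4.4-0.4)
E
python3 - <<'E'
from h import *
np.set_printoptions(precision=2,suppress=True)
im,K,V=cam("wrist")
f=lambda p,z:atz(K,V,crop2(p),z)
print("posttop",f((219,413),110))
print("postbase",atz(K,V,(253.7,165.2),20))
print("hinge",f((215,153),55),"pin",f((115,153),55)-f((315,152),55))
C=[f(p,20) for p in((40,30),(387,27),(372,532),(65,530))];print(np.array(C))
print("edges deg: ",[np.degrees(np.arctan2(*(C[i]-C[j])[[1,0]])) for i,j in((1,0),(2,3),(0,3),(1,2))])
print("cheek front top edges",f((130,500),84),f((312,500),84))
print("rails outer/inner at row 370", [f((x,370),57) for x in(137,168,271,300)])
E
```

```text
posttop [568.68  45.9  110.  ]
postbase [567.6   44.59  20.  ]
hinge [582.23 117.35  55.  ] pin [-63.62  12.81   0.  ]
[[531.6  167.19  20.  ]
 [647.65 144.22  20.  ]
 [611.98 -35.05  20.  ]
 [497.37 -10.53  20.  ]]
edges deg:  [np.float64(-11.193595030271794), np.float64(-12.07301532141361), np.float64(79.09796934580079), np.float64(78.7493680534482)]
cheek front top edges [532.85  16.24  84.  ] [591.34   4.16  84.  ]
rails outer/inner at row 370 [array([541.85,  52.64,  57.  ]), array([552.15,  50.51,  57.  ]), array([586.35,  43.44,  57.  ]), array([595.99,  41.45,  57.  ])]
```

Request:
{"name": "apply_moves", "arguments": {"targets": [[1, [-0.38, 0.034, 0], [0, 0, 0]], [1, [0, 0, 0.9], [0, 0, 0]], [1, [0, 0, 0.9], [0, 0, 0]], [1, [0, 0, 0.9], [0, 0, 0]], [1, [0, 0, 0.9], [0, 0, 0]], [1, [0, 0, 0.9], [0, 0, 0]], [1, [0, 0, 0.5], [0, 0, 0]], [1, [0, 0, 0.3], [0, 0, 0]]]}}

```text
t: 5.75
ee_pos: [567.9, 44.7, 68.3]
orientation: [-2.436, -1.982, 0.002]
ft_force: [0.3, 0.0, 0.1]
width: 87.7
grasp_force: 0.0
```

Request:
{"name": "apply_moves", "arguments": {"targets": [[-1, [0, 0, 0], [0, 0, 0]], [-1, [0, 0, 0], [0, 0, 0]], [-1, [0, 0, 0], [0, 0, 0]], [-1, [0, 0, 0], [0, 0, 0]], [-1, [0, 0, 0], [0, 0, 0]], [-1, [0, 0, 0], [0, 0, 0]]]}}

```text
t: 6.5
ee_pos: [568.5, 45.8, 69.8]
orientation: [2.436, 1.983, 0.0]
ft_force: [-0.2, 0.0, 0.0]
width: 31.3
grasp_force: 0.0
```

Request:
{"name": "apply_moves", "arguments": {"targets": [[-1, [0, 0, 0], [0, 0, 0]], [-1, [0, 0, 0], [0, 0, 0]], [-1, [0, 0, 0], [0, 0, 0]], [-1, [0, 0, 0], [0, 0, 0]]]}}

```text
t: 7.0
ee_pos: [568.5, 45.8, 69.6]
orientation: [-2.436, -1.983, 0.0]
ft_force: [-0.1, 1.4, -0.4]
width: 15.9
grasp_force: 30.0
```

Request:
{"name": "apply_moves", "arguments": {"targets": [[-1, [0, 0, -0.5], [0, 0, 0]], [-1, [0, 0, -0.8], [0, 0, 0]], [-1, [0, 0, -0.9], [0, 0, 0]], [-1, [0, 0, -0.8], [0, 0, 0]]]}}

```text
t: 7.5
ee_pos: [568.3, 45.7, 221.0]
orientation: [-2.436, -1.983, 0.0]
ft_force: [1.1, 1.3, -2.1]
width: 15.5
grasp_force: 30.0
```

Request:
{"name": "apply_moves", "arguments": {"targets": [[-1, [-0.5, 0, 0], [0, 0, 0]], [-1, [-0.8, -0.05, 0], [0, 0, 0]], [-1, [-0.9, -0.05, 0], [0, 0, 0]], [-1, [-0.9, -0.05, 0], [0, 0, 0]], [-1, [-0.9, -0.05, 0], [0, 0, 0]], [-1, [-0.8, -0.04, 0], [0, 0, 0]], [-1, [-0.6, 0, 0], [0, 0, 0]], [-1, [-0.28, 0, 0], [0, 0, 0]]]}}

```text
t: 8.5
ee_pos: [498.5, -231.1, 219.4]
orientation: [-2.438, -1.981, 0.0]
ft_force: [-0.6, 0.8, -2.4]
width: 15.8
grasp_force: 30.0
```

Request:
{"name": "apply_moves", "arguments": {"targets": [[-1, [0, 0, 0], [0, 0, 0]]]}}

```text
t: 8.62
ee_pos: [499.0, -230.1, 219.5]
orientation: [-2.437, -1.982, -0.0]
ft_force: [0.0, -0.2, -2.3]
width: 15.5
grasp_force: 30.0
```

```bash
python3 - <<'E'
from h import *
np.set_printoptions(precision=2,suppress=True)
o=ctrl.get_obs();print(o["t"],o["ee_pos"],o["width"],o["grasp_force"])
im,K,V=cam("wrist"); print("cam",np.linalg.inv(V)[:3,3])
for l,z in dict(socket=30,board=0,post=60).items():
    for r in ctrl.pinpoint(l,"wrist")[:2]:
        print(l,round(r["score"],2),np.array(r["xy"]),atz(K,V,r["xy"],z)); cv2.circle(im,tuple(int(v) for v in r["xy"]),2,(0,0,255),1)
cv2.imwrite("pics/w2.png",im)
E
```

```text
8.625 [ 498.95 -230.14  219.49] 15.508222119443635 29.98966097831726
cam [ 516.38 -149.39  382.05]
socket 0.84 [228.8 219. ] [ 456.47 -284.74   30.  ]
socket 0.16 [131.1  99.1] [ 382.7  -122.27   30.  ]
board 0.7 [265.3 212.4] [ 501.97 -297.      0.  ]
post 0.94 [253.5 216. ] [ 490.14 -275.39   60.  ]
```

View pics/w2.png

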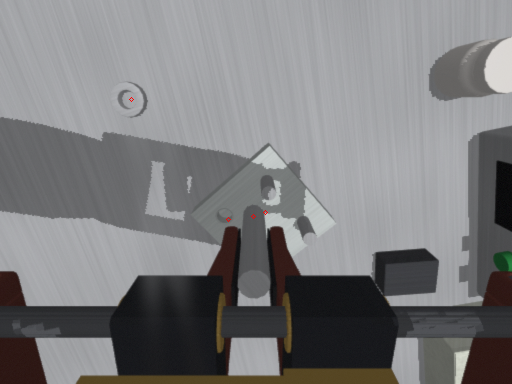

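The board shows as a diamond with corners near (192,213), (268,144) and (335,220). The socket is at about (225,215), and the jaw axis already runs along the board's diagonal. I'll zoom in on the board.

```bash
python3 - <<'E'
import cv2
im=cv2.imread("pics/w2.png")
from h import *
im,K,V=cam("wrist")
cv2.imwrite("pics/w2c.png",cv2.resize(im[135:250,180:345],None,fx=4.8,fy=4.8,interpolation=cv2.INTER_CUBIC))
E
```

```text
(no output)
```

View pics/w2c.png

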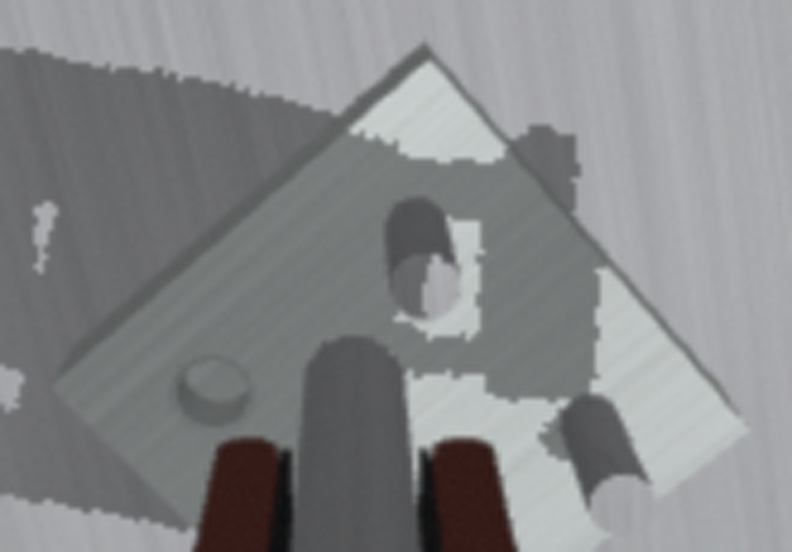

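```bash
python3 - <<'E'
from h import *
np.set_printoptions(precision=2,suppress=True)
o=ctrl.get_obs(); im,K,V=cam("wrist")
Rm=R.from_rotvec(o["orientation"]).as_matrix(); T=np.array(o["ee_pos"])
f=lambda p,z:atz(K,V,(180+p[0]/4.8-.4,135+p[1]/4.8-.4),z)
zb=T[2]-49.6
print("held bottom rim near pt, tool xy rel:",(Rm.T@(f((354,337),zb)-T)),"expect 8,0")
print("left/right edges", (Rm.T@(f((304,375),zb)-T)),(Rm.T@(f((405,375),zb)-T)))
s=f((214.5,390),30);print("socket direct",s)
# board fit
m=[((-65,65),30,None)]
pts={ 'top':(f((428,58),30)),'left':f((57,388),30),'right':f((747,430),30),'pA':f((425,285),80),'pB':f((619,503),80)}
for k,v in pts.items(): print(k,v)
# image left=(-65,-65); right=(65,65); pB=(35,35); top either (65,-65)or(-65,65)
best=None
for tp in(1,-1):
    L=np.array([[65*tp,-65*tp],[-65,-65],[65,65],[35*tp,-35*tp],[35,35],[-35,-35]],float)
    W=np.array([pts[k][:2] for k in('top','left','right','pA','pB')]+[s[:2]])
    a,b=L.mean(0),W.mean(0);U,S,Vt=np.linalg.svd((L-a).T@(W-b));D=np.diag([1,np.linalg.det(U@Vt)]);M=(Vt.T@D@U.T)
    res=W-((L-a)@M.T+b)
    print(tp,np.abs(res).max(),np.degrees(np.arctan2(M[1,0],M[0,0])),"sock",M@(np.array([-35,-35])-a)+b,"\n",res)
E
```

```text
held bottom rim near pt, tool xy rel: [ 6.77  0.5  49.6 ] expect 8,0
left/right edges [ 0.45 -7.34 49.6 ] [ 0.45  8.5  49.6 ]
socket direct [ 452.48 -278.43   30.  ]
top [ 523.3  -204.49   30.  ]
left [ 412.34 -269.59   30.  ]
right [ 587.3  -317.78   30.  ]
pA [ 512.4 -245.2   80. ]
pB [ 546.22 -305.85   80.  ]
1 131.46669178127854 -60.91967789066197 sock [ 464.54 -233.98] 
 [[ 36.37 131.47]
 [-11.4  -47.24]
 [-13.23 -45.01]
 [ 13.84  49.95]
 [-13.52 -44.71]
 [-12.06 -44.45]]
-1 1.550534848522716 -60.4514125484706 sock [ 451.69 -279.76] 
 [[-0.59 -0.15]
 [ 1.55 -1.14]
 [-0.69 -0.35]
 [-0.18  0.03]
 [-0.89  0.28]
 [ 0.79  1.32]]
```

Request:
{"name": "apply_moves", "arguments": {"targets": [[-1, [-0.4, -0.5, 0], [0, 0, 0]], [-1, [-0.4, -0.5, 0], [0, 0, 0]], [-1, [-0.35, -0.42, 0.3], [0, 0, 0]], [-1, [0, 0, 0.8], [0, 0, 0]], [-1, [0, 0, 0.8], [0, 0, 0]], [-1, [0, 0, 0.6], [0, 0, 0]], [-1, [0, 0, 0], [0, 0, 0]]]}}

```text
t: 9.8
ee_pos: [416.8, -270.5, 93.0]
orientation: [-2.432, -1.981, 0.002]
ft_force: [-0.3, -0.2, -2.2]
width: 15.2
grasp_force: 30.0
```

```bash
python3 - <<'E'
from h import *
np.set_printoptions(precision=2,suppress=True)
o=ctrl.get_obs();print(o["t"],o["ee_pos"])
im,K,V=cam("wrist"); print(ctrl.pinpoint("socket","wrist")[:2])
print(proj(K,V,np.array([452.2,-279,30])),proj(K,V,np.array(o["ee_pos"])-[0,0,49.6]))
cv2.imwrite("pics/w3.png",cv2.resize(im[120:270,190:390],None,fx=4,fy=4,interpolation=cv2.INTER_CUBIC))
E
```

```text
9.8 [ 416.82 -270.49   93.02]
[{'xy': [297.6, 213.0], 'score': 0.65}, {'xy': [251.8, 217.0], 'score': 0.48}]
[298.72 208.72] [252.96 213.39]
```

View pics/w3.png

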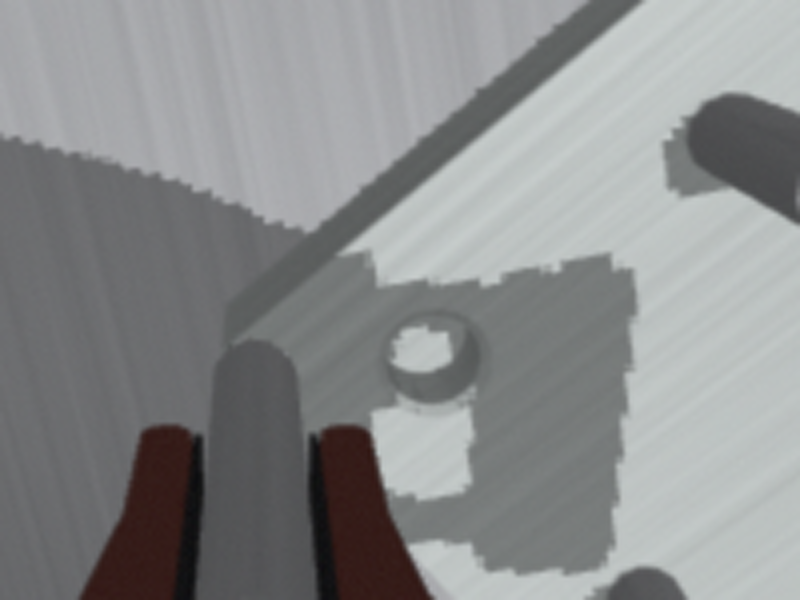

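The socket mouth is centred near crop (432,358), and the near rim of the held post's underside is at (254,340).

```bash
python3 - <<'E'
from h import *
np.set_printoptions(precision=2,suppress=True)
o=ctrl.get_obs(); im,K,V=cam("wrist")
Rm=R.from_rotvec(o["orientation"]).as_matrix(); T=np.array(o["ee_pos"]);print(T,o["orientation"])
f=lambda p,z:Rm.T@(atz(K,V,(190+p[0]/4-.4,120+p[1]/4-.4),z)-T)
zb=T[2]-49.6
a=f((255,340),zb);s=f((432.5,358),30);print("rim",a,"edges",f((212,378),zb)[:2],f((299,378),zb)[:2],"sock",s)
print("post->socket tool xy:",s[:2]-(a[:2]-[8,0]))
E
```

```text
[ 418.52 -271.79   95.3 ] [2.44 1.98 0.  ]
rim [ 6.94  0.5  49.6 ] edges [-0.66 -7.6 ] [-0.66  8.79] sock [-2.53 36.24 65.31]
post->socket tool xy: [-1.46 35.73]
```

```bash
python3 - <<'E'
from h import *
np.set_printoptions(precision=2,suppress=True)
old=cv2.imread("pics/w3.png")
o=ctrl.get_obs(); im,K,V=cam("wrist");print(o["ee_pos"],ctrl.get_obs()["ee_pos"])
new=cv2.resize(im[120:270,190:390],None,fx=4,fy=4,interpolation=cv2.INTER_CUBIC)
cv2.imwrite("pics/w3b.png",new)
d=[]
for (x0,y0,x1,y1) in((370,295,495,420),(205,330,305,420)):
    r=cv2.matchTemplate(new,old[y0:y1,x0:x1],cv2.TM_CCOEFF_NORMED);_,v,_,l=cv2.minMaxLoc(r);d.append((l[0]-x0,l[1]-y0));print(v,d[-1])
Rm=R.from_rotvec(o["orientation"]).as_matrix(); T=np.array(o["ee_pos"])
f=lambda p,z:Rm.T@(atz(K,V,(190+p[0]/4-.4,120+p[1]/4-.4),z)-T)
a=f((255.3+d[1][0],340+d[1][1]),T[2]-49.6);s=f((432.5+d[0][0],358+d[0][1]),30);print(s,s[:2]-(a[:2]-[8,0]))
E
```

```text
[ 418.87 -272.14   95.83] [ 419.   -272.27   96.05]
0.9124752283096313 (-15, -11)
0.9496469497680664 (0, 0)
[-0.38 33.21 65.88] [ 0.68 32.65]
```

Request:
{"name": "apply_moves", "arguments": {"targets": [[-1, [0.005, 0.3, 0], [0, 0, 0]], [-1, [0.005, 0.3, 0], [0, 0, 0]], [-1, [0, 0.05, 0], [0, 0, 0]], [-1, [0, 0, 0], [0, 0, 0]], [-1, [0, 0, 0], [0, 0, 0]], [-1, [0, 0, 0], [0, 0, 0]]]}}

```text
t: 10.75
ee_pos: [449.5, -277.8, 94.6]
orientation: [-2.436, -1.983, 0.0]
ft_force: [-0.7, -0.3, -1.3]
width: 15.2
grasp_force: 30.0
```

```bash
python3 - <<'E'
from h import *
for i in range(3):
    o=ctrl.get_obs();T=np.array(o["ee_pos"]);Rm=R.from_rotvec(o["orientation"]).as_matrix()
    print(o["t"],T.round(2),Rm[:,2].round(4),(Rm.T@(np.array([451.0,-278.0,T[2]])-T)).round(2)); ctrl.get_image("wrist")
E
```

```text
10.75 [ 449.47 -277.78   94.58] [-5.e-04  3.e-04 -1.e+00] [ 0.1   1.54 -0.  ]
10.8 [ 449.57 -277.86   94.63] [-3.e-04  2.e-04 -1.e+00] [ 0.15  1.43 -0.  ]
10.85 [ 449.61 -277.87   94.64] [-2.e-04  2.e-04 -1.e+00] [ 0.15  1.39 -0.  ]
```

Request:
{"name": "apply_moves", "arguments": {"targets": [[-1, [0.003, 0.028, 0], [0, 0, 0]], [-1, [0, 0, 0.12], [0, 0, 0]], [-1, [0, 0, 0.12], [0, 0, 0]], [-1, [0, 0, 0.05], [0, 0, 0]], [-1, [0, 0, 0.05], [0, 0, 0]], [-1, [0, 0, 0.03], [0, 0, 0]], [-1, [0, 0, 0], [0, 0, 0]]]}}

```text
t: 11.78
ee_pos: [451.3, -278.1, 76.1]
orientation: [2.436, 1.983, -0.0]
ft_force: [-0.2, -1.2, -1.2]
width: 15.5
grasp_force: 30.0
```

Request:
{"name": "apply_moves", "arguments": {"targets": [[-1, [0, 0, 0.06], [0, 0, 0]], [-1, [0, 0, 0.06], [0, 0, 0]], [-1, [0, 0, 0.06], [0, 0, 0]], [-1, [0, 0, 0.05], [0, 0, 0]], [-1, [0, 0, 0.05], [0, 0, 0]], [-1, [0, 0, 0.03], [0, 0, 0]], [-1, [0, 0, 0], [0, 0, 0]]]}}

```text
t: 12.65
ee_pos: [451.3, -278.1, 60.5]
orientation: [-2.436, -1.983, 0.0]
ft_force: [0.3, -1.3, -3.1]
width: 15.4
grasp_force: 30.0
```

Request:
{"name": "apply_moves", "arguments": {"targets": [[0.2, [0, 0, 0], [0, 0, 0]], [0.2, [0, 0, 0], [0, 0, 0]], [0.2, [0, 0, 0], [0, 0, 0]], [0.2, [0, 0, 0], [0, 0, 0]], [0.2, [0, 0, -0.3], [0, 0, 0]], [0.2, [0, 0, -0.7], [0, 0, 0]], [0.2, [0, 0, -0.9], [0, 0, 0]], [0.2, [0, 0, -0.9], [0, 0, 0]]]}}

```text
t: 13.65
ee_pos: [451.2, -278.0, 203.0]
orientation: [2.436, 1.983, 0.0]
ft_force: [-0.7, -0.3, 0.7]
width: 52.8
grasp_force: 0.0
```

```bash
python3 - <<'E'
from h import *
np.set_printoptions(precision=2,suppress=True)
o=ctrl.get_obs();print(o["t"],o["ee_pos"],o["width"])
im,K,V=cam("wrist")
c=np.array([451.3,-278.1])
print("expected top px",proj(K,V,np.array([*c,100.])), "10 higher",proj(K,V,np.array([*c,110.])))
for r in ctrl.masks_of("post","wrist")[:4]: print("post",r["score"],r["bbox"])
cv2.imwrite("pics/w4.png",cv2.resize(im[120:330,160:400],None,fx=2.8,fy=2.8,interpolation=cv2.INTER_CUBIC))
E
```

```text
13.65 [ 451.16 -277.98  203.  ] 52.83403945733108
expected top px [252.93 192.27] 10 higher [252.92 195.62]
post 0.73 [244.2, 170.3, 260.5, 199.7]
```

View pics/w4.png

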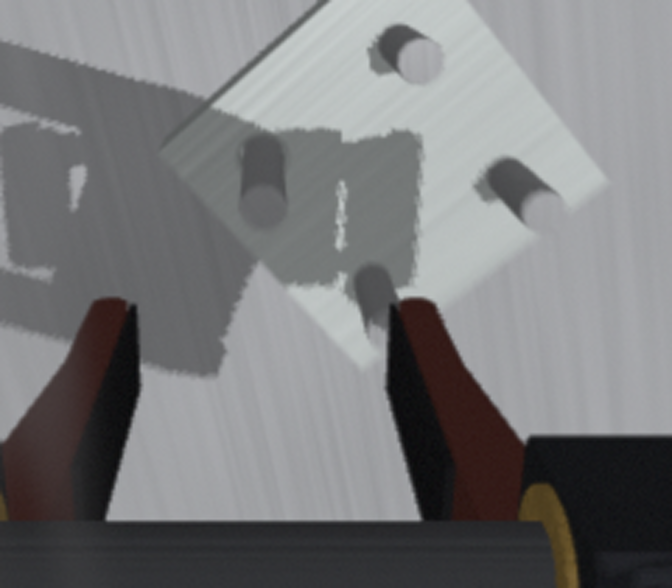

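The post top is at crop (264,205), within about 1.5 px of where a fully seated post should be. On to the strap.

Request:
{"name": "apply_moves", "arguments": {"targets": [[1, [0.4, 0.04, 0], [0, 0, 0]], [1, [0.9, 0.085, 0], [0, 0, 0]], [1, [0.95, 0.09, 0], [0, 0, 0]], [1, [0.95, 0.09, 0], [0, 0, 0]], [1, [0.95, 0.09, 0], [0, 0, 0]], [1, [0.95, 0.09, 0], [0, 0, 0]], [1, [0.95, 0.09, 0], [0, 0, 0]], [1, [0.95, 0.09, 0], [0, 0, 0]]]}}

```text
t: 14.75
ee_pos: [553.5, 60.6, 199.0]
orientation: [-2.434, -1.983, 0.004]
ft_force: [0.4, -0.0, -0.2]
width: 87.9
grasp_force: 0.0
```

Request:
{"name": "apply_moves", "arguments": {"targets": [[1, [0.95, 0.09, 0], [0, 0, 0]], [1, [0.95, 0.09, 0], [0, 0, 0]], [1, [0.9, 0.08, 0], [0, 0, 0]], [1, [0.61, 0.08, 0], [0, 0, 0]], [1, [0, 0, 0], [0, 0, 0]], [1, [0, 0, 0], [0, 0, 0]]]}}

```text
t: 15.5
ee_pos: [604.5, 221.3, 199.2]
orientation: [-2.435, -1.984, 0.005]
ft_force: [-0.3, -0.3, -0.9]
width: 87.8
grasp_force: 0.0
```

```bash
python3 - <<'E'
from h import *
np.set_printoptions(precision=2,suppress=True)
o=ctrl.get_obs();print(o["t"],o["ee_pos"],o["width"])
im,K,V=cam("wrist");ee=np.array(o["ee_pos"]);Rm=R.from_rotvec(o["orientation"]).as_matrix()
for l,z in(("strap_grip",70),("strap_press",67)):
    for r in ctrl.pinpoint(l,"wrist")[:1]: p=atz(K,V,r["xy"],z);print(l,r["score"],p,Rm.T@(p-ee))
m=ctrl.masks_of("strap","wrist")[0];print(m["score"],m["bbox"])
ys,xs=np.nonzero(m["region"])
for row in range(int(ys.min())+5,int(ys.max()),15):
    c=xs[ys==row]
    if len(c): print(row,c.min(),c.max(),(Rm.T@(atz(K,V,((c.min()+c.max())/2,row),70)-ee))[:2])
E
```

```text
15.5 [604.51 221.27 199.23] 87.83957259242841
strap_grip 0.83 [599.43 220.    70.  ] [ -2.04  -4.38 129.25]
strap_press 0.89 [599.71 199.09  67.  ] [-22.46   0.13 132.27]
0.79 [233.9, 156.4, 267.1, 277.0]
164 234 265 [20.92 -3.28]
179 235 265 [ 5.66 -2.84]
194 236 265 [-10.08  -2.39]
209 236 265 [-26.32  -2.45]
224 237 265 [-43.08  -1.98]
239 238 265 [-60.4   -1.49]
254 239 265 [-78.29  -0.99]
269 239 265 [-96.79  -1.02]
```

Request:
{"name": "apply_moves", "arguments": {"targets": [[1, [0, -0.03, 0.4], [0, 0, 0]], [1, [0, 0, 0.8], [0, 0, 0]], [1, [0, 0, 0.9], [0, 0, 0]], [1, [0, 0, 0.6], [0, 0, 0]], [1, [0, 0, 0.26], [0, 0, 0]], [-1, [0, 0, 0], [0, 0, 0]], [-1, [0, 0, 0], [0, 0, 0]], [-1, [0, 0, 0], [0, 0, 0]]]}}

```text
t: 16.7
ee_pos: [605.5, 222.0, 54.1]
orientation: [2.436, 1.983, 0.003]
ft_force: [0.4, -0.4, 0.6]
width: 61.4
grasp_force: 0.0
```

Request:
{"name": "apply_moves", "arguments": {"targets": [[-1, [0, 0, 0], [0, 0, 0]], [-1, [0, 0, 0], [0, 0, 0]], [-1, [0, 0, 0], [0, 0, 0]], [-1, [0, 0, 0], [0, 0, 0]]]}}

```text
t: 17.2
ee_pos: [601.2, 222.5, 51.8]
orientation: [-2.433, -1.98, 0.008]
ft_force: [-9.2, 5.7, 1.7]
width: 29.8
grasp_force: 29.9
```

Request:
{"name": "apply_moves", "arguments": {"targets": [[-1, [0, -0.04, 0], [0, 0, 0]], [-1, [-0.036, 0, -0.167], [0, 0, 0]], [-1, [-0.04, 0, -0.167], [0, 0, 0]], [-1, [-0.06, 0, -0.157], [0, 0, 0]], [-1, [-0.066, 0, -0.157], [0, 0, 0]], [-1, [-0.086, 0, -0.15], [0, 0, 0]], [-1, [-0.092, 0, -0.144], [0, 0, 0]]]}}

```text
t: 18.08
ee_pos: [597.3, 202.2, 99.5]
orientation: [-2.436, -1.983, 0.005]
ft_force: [-5.0, -2.6, -7.9]
width: 29.7
grasp_force: 30.0
```

Request:
{"name": "apply_moves", "arguments": {"targets": [[-1, [-0.11, 0, -0.134], [0, 0, 0]], [-1, [-0.11, 0, -0.128], [0, 0, 0]], [-1, [-0.13, 0, -0.114], [0, 0, 0]], [-1, [-0.13, 0, -0.108], [0, 0, 0]], [-1, [-0.144, 0, -0.094], [0, 0, 0]], [-1, [-0.144, 0, -0.086], [0, 0, 0]], [-1, [-0.158, 0, -0.07], [0, 0, 0]], [-1, [-0.158, 0, -0.062], [0, 0, 0]]]}}

```text
t: 19.08
ee_pos: [587.6, 150.5, 139.8]
orientation: [-2.436, -1.982, -0.001]
ft_force: [-4.1, 3.4, -10.1]
width: 29.9
grasp_force: 30.0
```

Request:
{"name": "apply_moves", "arguments": {"targets": [[-1, [-0.167, 0, -0.046], [0, 0, 0]], [-1, [-0.167, 0, -0.034], [0, 0, 0]], [-1, [-0.169, 0, -0.018], [0, 0, 0]], [-1, [-0.169, 0, -0.008], [0, 0, 0]], [-1, [0, 0, 0], [0, 0, 0]]]}}

```text
t: 19.7
ee_pos: [581.3, 118.0, 146.3]
orientation: [-2.437, -1.981, -0.004]
ft_force: [-6.1, 3.4, -0.1]
width: 29.1
grasp_force: 30.0
```

Request:
{"name": "apply_moves", "arguments": {"targets": [[1, [0, 0, 0], [0, 0, 0]], [1, [0, 0, 0], [0, 0, 0]], [1, [0, 0, 0], [0, 0, 0]], [1, [0, 0, 0], [0, 0, 0]], [1, [0, 0, -0.5], [0, 0, 0]], [1, [0, 0, -0.9], [0, 0, 0]], [1, [0, 0, -0.5], [0, 0, 0]], [1, [0, 0, 0], [0, 0, 0]]]}}

```text
t: 20.7
ee_pos: [582.3, 117.8, 241.9]
orientation: [2.435, 1.982, 0.006]
ft_force: [0.7, -0.8, -0.5]
width: 87.8
grasp_force: 0.0
```

```bash
python3 - <<'E'
from h import *
np.set_printoptions(precision=2,suppress=True)
o=ctrl.get_obs();print(o["t"],o["ee_pos"],o["width"],o["ft_force"])
rays=[]
for n in("side","top"):
    im,K,V=cam(n)
    for r in ctrl.pinpoint("strap_grip",n)[:1]: print(n,r, "upright expect",proj(K,V,np.array([582.2,117.3,163])))
    for r in ctrl.masks_of("strap",n)[:1]: print(r["score"],r["bbox"])
    if n=="side": cv2.imwrite("pics/s5.png",cv2.resize(im[130:290,150:330],None,fx=3.5,fy=3.5,interpolation=cv2.INTER_CUBIC))
E
```

```text
20.7 [582.33 117.77 241.87] 87.80966741067587 [ 0.72 -0.76 -0.53]
side {'xy': [235.9, 191.9], 'score': 0.91} upright expect [235.85 190.91]
0.66 [229.4, 182.3, 245.3, 229.7]
```

View pics/s5.png

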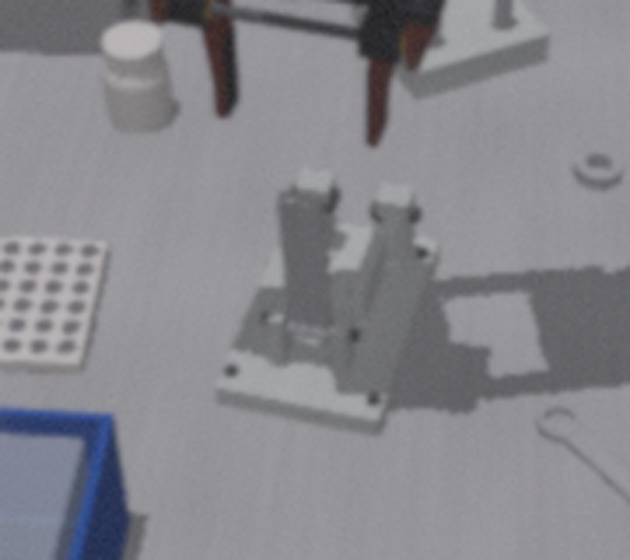

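The strap stands upright: in the crop it runs from about (300,330) up to (310,195), and its grip point is within 1 px of the predicted upright position. Next I close the fingers and go round to the +y side.

Request:
{"name": "apply_moves", "arguments": {"targets": [[-1, [0.4, -0.02, 0], [0, 0, 0]], [-1, [0.5, 0, 0], [0, 0, 0]], [-1, [0, 0, 0], [0, 0, 0]], [-1, [0, 0, 0], [0, 0, 0]], [-1, [0, 0, 0.4], [0, 0, 0]], [-1, [0, 0, 0.8], [0, 0, 0]], [-1, [0, 0, 0.64], [0, 0, 0]], [-1, [0, 0, 0], [0, 0, 0]]]}}

```text
t: 22.0
ee_pos: [587.3, 161.0, 145.6]
orientation: [-2.435, -1.982, 0.008]
ft_force: [-0.1, -0.4, 0.1]
width: 11.2
grasp_force: 0.0
```

Request:
{"name": "apply_moves", "arguments": {"targets": [[-1, [0, 0, 0], [0, 0, 0]], [-1, [0, 0, 0], [0, 0, 0]], [-1, [0, 0, 0], [0, 0, 0]], [-1, [0, 0, 0], [0, 0, 0]]]}}

```text
t: 22.5
ee_pos: [589.4, 161.9, 148.5]
orientation: [2.436, 1.983, 0.001]
ft_force: [-0.1, 0.9, -0.9]
width: 0.2
grasp_force: 0.0
```

Request:
{"name": "apply_moves", "arguments": {"targets": [[-1, [-0.31, 0, 0], [0, 0, 0]], [-1, [-0.31, 0, 0], [0, 0, 0]], [-1, [-0.166, 0, 0.007], [0, 0, 0]], [-1, [-0.166, 0, 0.007], [0, 0, 0]], [-1, [-0.161, 0, 0.037], [0, 0, 0]], [-1, [-0.161, 0, 0.037], [0, 0, 0]], [-1, [-0.153, 0, 0.063], [0, 0, 0]], [-1, [-0.153, 0, 0.063], [0, 0, 0]]]}}

```text
t: 23.5
ee_pos: [573.0, 84.0, 136.9]
orientation: [2.436, 1.984, -0.0]
ft_force: [1.6, 2.0, -0.4]
width: 0.4
grasp_force: 0.7
```

Request:
{"name": "apply_moves", "arguments": {"targets": [[-1, [-0.14, 0, 0.09], [0, 0, 0]], [-1, [-0.14, 0, 0.09], [0, 0, 0]], [-1, [-0.122, 0, 0.112], [0, 0, 0]], [-1, [-0.122, 0, 0.112], [0, 0, 0]], [-1, [-0.101, 0, 0.131], [0, 0, 0]], [-1, [-0.101, 0, 0.131], [0, 0, 0]], [-1, [0, 0, 0], [0, 0, 0]]]}}

```text
t: 24.38
ee_pos: [564.9, 48.5, 103.1]
orientation: [-2.436, -1.982, 0.003]
ft_force: [0.1, -0.4, -0.5]
width: 0.6
grasp_force: 0.0
```

Request:
{"name": "apply_moves", "arguments": {"targets": [[-1, [-0.076, 0, 0.147], [0, 0, 0]], [-1, [-0.076, 0, 0.147], [0, 0, 0]], [-1, [-0.058, 0, 0.156], [0, 0, 0]], [-1, [0, 0, 0], [0, 0, 0]]]}}

```text
t: 24.88
ee_pos: [563.0, 38.3, 80.5]
orientation: [-2.436, -1.983, 0.002]
ft_force: [0.2, -0.6, -0.2]
width: 0.5
grasp_force: 0.0
```

Request:
{"name": "apply_moves", "arguments": {"targets": [[-1, [-0.04, 0, 0.06], [0, 0, 0]], [-1, [-0.02, 0, 0.06], [0, 0, 0]], [-1, [0, 0, 0], [0, 0, 0]]]}}

```text
t: 25.25
ee_pos: [563.1, 35.7, 75.4]
orientation: [2.436, 1.983, 0.0]
ft_force: [1.4, 0.0, 1.1]
width: 0.4
grasp_force: 0.2
```

Request:
{"name": "apply_moves", "arguments": {"targets": [[-1, [-0.02, 0, 0.03], [0, 0, 0]], [-1, [0, 0, 0.03], [0, 0, 0]]]}}

```text
t: 25.5
ee_pos: [563.2, 35.4, 73.6]
orientation: [-2.437, -1.983, -0.002]
ft_force: [-3.0, 4.0, 13.2]
width: 0.4
grasp_force: 7.1
```

Request:
{"name": "apply_moves", "arguments": {"targets": [[-1, [0, 0, 0.03], [0, 0, 0]], [-1, [0, 0, 0.03], [0, 0, 0]]]}}

```text
t: 25.75
ee_pos: [563.1, 34.8, 70.2]
orientation: [2.436, 1.983, 0.001]
ft_force: [-1.8, 0.6, 7.3]
width: 0.4
grasp_force: 3.8
```

Request:
{"name": "apply_moves", "arguments": {"targets": [[-1, [0, 0, 0.03], [0, 0, 0]], [-1, [0, 0, 0.03], [0, 0, 0]], [-1, [0, 0, 0.03], [0, 0, 0]]]}}

```text
t: 26.12
ee_pos: [562.9, 34.3, 65.5]
orientation: [2.435, 1.983, -0.0]
ft_force: [-1.4, -1.6, 8.8]
width: 0.5
grasp_force: 3.8
```

Request:
{"name": "apply_moves", "arguments": {"targets": [[-1, [0, 0, 0.03], [0, 0, 0]], [-1, [0, 0, 0.03], [0, 0, 0]]]}}

```text
t: 26.38
ee_pos: [562.8, 34.1, 62.3]
orientation: [2.435, 1.983, -0.001]
ft_force: [-0.9, -2.3, 2.9]
width: 0.8
grasp_force: 1.4
```

Request:
{"name": "apply_moves", "arguments": {"targets": [[-1, [0, 0, 0.03], [0, 0, 0]], [-1, [0, 0, 0.03], [0, 0, 0]]]}}

```text
t: 26.62
ee_pos: [562.9, 34.7, 59.1]
orientation: [2.436, 1.983, -0.0]
ft_force: [-3.6, -0.8, 17.6]
width: 0.6
grasp_force: 8.9
```

Request:
{"name": "apply_moves", "arguments": {"targets": [[-1, [0, 0, 0.02], [0, 0, 0]], [-1, [0, 0, 0], [0, 0, 0]]]}}

```text
t: 26.88
ee_pos: [562.9, 34.7, 59.1]
orientation: [2.436, 1.983, -0.0]
ft_force: [-5.4, -2.4, 16.2]
width: 0.2
grasp_force: 8.1
```

Request:
{"name": "apply_moves", "arguments": {"targets": [[-1, [0, 0, 0], [0, 0, 0]], [-1, [0, 0, -0.1], [0, 0, 0]], [-1, [0, 0, -0.5], [0, 0, 0]], [-1, [0, 0, -0.9], [0, 0, 0]], [-1, [0, 0, -0.9], [0, 0, 0]], [-1, [0.6, 0, -0.6], [0, 0, 0]], [-1, [0.6, 0, 0], [0, 0, 0]], [-1, [0, 0, 0], [0, 0, 0]]]}}

```text
t: 27.88
ee_pos: [575.2, 95.1, 208.1]
orientation: [2.434, 1.986, 0.001]
ft_force: [-0.5, -0.5, -0.0]
width: 0.7
grasp_force: 0.0
```

```bash
python3 - <<'E'
from h import *
np.set_printoptions(precision=1,suppress=True)
o=ctrl.get_obs();print(o["t"],o["ee_pos"],o["ft_force"])
im,K,V=cam("wrist")
h=np.array([582.2,117.35,55]);ey=np.array([.199,.98,0])
for l,r0,t in(("strap_grip",108,0),("strap_press",88,4)):
    for r in ctrl.pinpoint(l,"wrist")[:1]:
        print(l,r["xy"],r["score"],[(a,proj(K,V,h+ey*(-r0*np.cos(a)-t*-np.sin(a))+np.array([0,0,r0*np.sin(a)+t*np.cos(a)]))) for a in(0,.17)])
for r in ctrl.masks_of("strap","wrist")[:1]: print(r["score"],r["bbox"],[(a,proj(K,V,h-ey*135*np.cos(a)+np.array([0,0,135*np.sin(a)+4]))) for a in(0,.17)])
im2,K2,V2=cam("side")
for r in ctrl.masks_of("post","side")[:3]: print("post",r["score"],r["bbox"],proj(K2,V2,np.array([451.3,-278.1,100])))
cv2.imwrite("pics/end.png",np.hstack([cv2.resize(im[60:260,180:330],(420,560)),cv2.resize(im2[100:260,210:318],(378,560))]))
E
```

```text
27.875 [575.2  95.1 208.1] [-0.5 -0.5 -0. ]
strap_press [258.5, 234.8] 0.62 [(0, array([255.1, 234.8])), (0.17, array([255.2, 239.1]))]
0.4 [1.8, 64.8, 121.6, 169.3] [(0, array([255.1, 271.2])), (0.17, array([255.2, 281. ]))]
post 0.51 [180.7, 137.8, 200.9, 167.0] [293.5 117.7]
```

View pics/end.png

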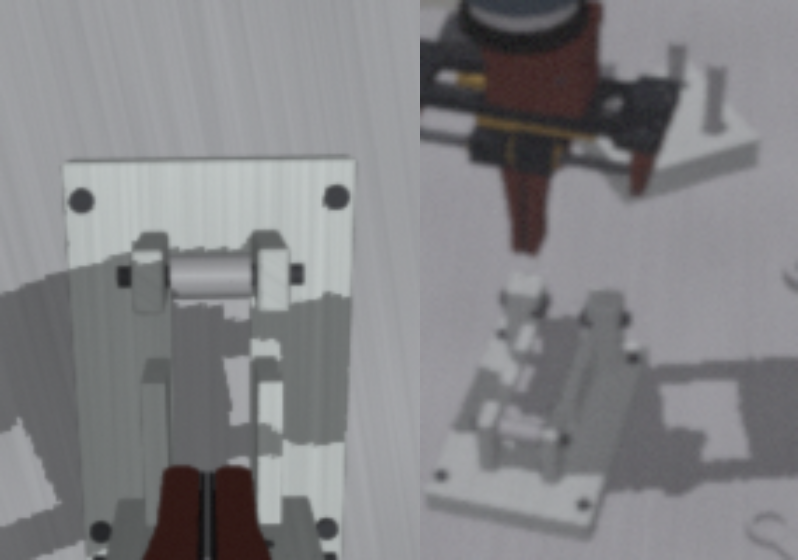

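The strap lies flat between the rails and its press point matches the closed angle. The post stands in the socket, seen at (717,95) in the picture. I'll hand the job in.

```bash
python3 -c "
from workcell import ctrl
print(ctrl.close_job())"
```

```text
the job is handed in; nothing more can be done
None
```

The post stands in the empty socket and the strap is pressed home in its catch; the highest press force I read was about 18 N. I handed the job in at about 28 s of the 64 s, but no verdict came back.

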